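# Tip the bushings out of the stock bin

## Robot

A 6-joint arm with a two-finger parallel gripper is mounted at the origin on the work surface. World frame = base frame: x ahead of the robot, y to its left, z up, the work surface at z = 0. Lengths are in m, angles in rad, forces in N, time in s.
With the tool pointing down it reaches from about 0.3 to 0.75 m from the base axis. Payload 8.5 kg.
Tool frame: the origin (TCP) lies midway between the tips of the shut fingers; the grasp point (between the pads) lies 19 mm behind it; x points along the fingers, y is the direction in which the jaws open and shut, and the axes are right-handed (so a half turn about x gives the same grasp; the last joint's range is limited). The gripper opens to 85 mm and grips with 20 to 120 N. Pads are 22 mm wide; open, the fingers measure 114 mm over their backs; the gripper's body (76 mm by 85 mm) begins 54 mm behind the grasp point. The pads swing forward as they close: fully open they stand 13 mm farther back than shut.
Start: joints at [0.992, 0.381, 1.297, -0, 1.464, -0.215], TCP at [0.196, 0.514, 0.231] pointing down, gripper open.
Joint ranges: [-3.11, 3.11], [-0.89, 2.33], [0.22, 2.48], [-1.42, 4.56], [0.17, 2.85], [-2.88, 2.88]. Speed limits (rad/s): [2.39, 2.39, 3.14, 3.14, 3.14, 3.14].

## Interface

Orientations are given as a 3x3 rotation matrix whose columns are the frame's x, y, z axes.
In Python, from workcell import arm gives the robot as it stands.
- The arm moves only by the tool play_rows, never from a script. Its argument "steps" is a list of rows, each an object with "translation": the shift along the tool's x, y, z in cm, a list of three; "twist": the turn, a rotation vector about the tool's x, y, z in degrees, a list of three. In form: [{"translation": [tx, ty, tz], "twist": [ax, ay, az]}, ...]. A call has 1 to 10 rows; each row is the pose to reach, as a shift and turn from the pose commanded when the call began, along the tool's axes at that moment; what a row does not reach only later rows make up. A row lasts 1/8 s, in which the tool goes at most 62.5 mm and 10.7 degrees, less where a joint would pass 70% of its speed; a pose out of reach is approached as far as the arm can. A call with a gripper value outside its range is refused whole. "hand" is the opening in per cent of the stroke, from 0 (shut) to 100 (fully open), set as the call begins (left out, the last holds). The fingers move at their own pace and stop on an object; the grip force is fixed at half the most. Time passes only in rows, so rows that repeat a pose let the fingers close. It gives the time, the measured TCP pose, the force and the opening at its end, in the units of the state.
- arm.observe(): the state, without advancing time (a new reading comes with each control period).
- arm.camera(name): name is "scene" or "top"; returns (picture, depth): 420x560x3 uint8, blue, green, red; 420x560 float32, m along the optical axis (not along the pixel's ray), 0 where there is no reading.
- arm.camera_model(name): a dict with "fx", "fy", "cx", "cy" (pixels), "dist" ([k1, k2, p1, p2, k3] as OpenCV has them; the pictures are not rectified), "cam_to_world" (4x4, takes a point from camera to world coordinates). Camera axes: x right, y up, looking along -z (the intrinsics and any distortion apply to the point x, -y, -z); pixel columns grow to the right and rows downward; lengths in m; the calibration is good to about 2 mm. A picture is of the moment at which its call begins. camera_model takes no time and is no camera call.
- arm.hand_in(): hands the job in, once; it reports no verdict.
The state is a dict: "time_s": time; "q": joint angles; "dq": joint speeds; "joint_torque": joint torques, N m; "ee_pos": TCP position; "ee_rot": TCP orientation; "ft_force": force on the tool from outside, world axes, zero at the start; "ft_torque": the same for the moment, N m; "gripper_width": opening from 0.0 (shut) to 1.0 (fully open).
Only numpy, scipy, OpenCV 4.12 (cv2) and the standard library are available. Lean on these libraries where they do the work, as an engineer would, in place of code of your own. Each camera call takes 0.05 s, during which the arm holds its last target. There are 200 camera calls.

## Task

Lift the stock bin with the two bushings out of the rack by its hang lip, set it down upright on the rubber mat with the bushings still in it, and let go. Then take it across its two sides, tip it spout-down to about 45 degrees (never past 60) over the open carton and hold it there a second so that both bushings roll out into the carton. Bring it back level, stand the empty bin upright on the mat again and let go, leaving the other two bins where they stand in the rack.

Things in the scene. Friction and masses are not known exactly. Their poses are not given: they have to be found in the camera images.
- bin: Bin to empty: grey open-topped bin with two bushings in it; 60 mm wide (y), 0.4 kg (all sizes in mm). Origin: centre of its underside; spout towards -x. Flat side walls 60 high from x = -35 to +75, 60 apart outside (balances near x = 10), 36 high on to the spout at x = -78; floor 4 thick, a 23 degree ramp from x = -45 to the spout edge. Tipped spout-down well past 23 degrees, the bushings roll out.
- bin_lip (a point): Middle of the bin's hang lip, at its x = 71 mm, y = 0, 80 mm above its underside; axes as the bin's. The lip is an upright plate 8 mm thick along the bin's x, 36 wide along its y, rising from the back wall's rim (60 mm) to 100 mm above the underside. In the rack the neighbours stand only 10 mm away, so pinch this lip along the bin's x from above.
- bin_spout (a point): Middle of the bin's spout edge, at x = -77 mm, y = 0, 18 mm above the underside; axes as the bin's.
- bushing_a: Steel and rubber bushing, a solid cylinder 34 mm in diameter and 44 mm long, about 0.09 kg, lying across the bin (its axis along the bin's y), nearer the spout. It rolls freely. Origin at its centre; y is its axis.
- bushing_b: The same, lying nearer the back of the bin.
- rack: Fixed low red steel rack: plate 165 (x) by 226 (y) mm, 6 mm thick, with cheeks 30 mm high at y = +-110 mm. Three like bins stand on it side by side at y = -70, 0, +70 mm (any order; tell them by contents), spouts to the rack's -x, lips to +x. Origin: centre of its underside. The rack is on one side of the mat and the carton on the other; which varies.
- carton: Fixed open cardboard carton, square, 200 by 200 mm outside, 70 mm high, walls and floor 5 mm thick, flaps folded down outside reaching 20 mm further out. Origin: centre of its underside.
- mat: Fixed black rubber mat 240 (x) by 180 (y) mm, 4 mm thick, between rack and carton. Origin: centre of its underside; its top is 4 mm above.
- bin_bolts: Neighbour bin in the rack, same shape as bin, holding bolts. Leave alone. Origin as for the bin.
- bin_plates: Neighbour bin in the rack, same shape, holding flat steel plates. Leave alone. Origin as for the bin.
Not all that is in view belongs to the job. What is shaped like the bin but brown is not meant. What is shaped like the bushing_b but green or orange is not meant.

How it is judged:
On the way, in this order (a step that is already met when the one before it is completed fails the run):
1. the bin is lifted off the rack, held by its hang lip (z of bin in the frame of rack above 0.035 m and distance between the grasp point and bin_lip below 0.045 m and contact force between bin and the fingers above 0.5 N), for 0.1 s.
2. the bin stands level on the mat, let go, with both bushings still in it (x of bin in the frame of mat between -0.115 and 0.115 m and y of bin in the frame of mat between -0.085 and 0.085 m and z of bin in the frame of mat below 0.009 m and angle between bin's own z axis and vertical below 0.07 rad and contact force between bin and the fingers below 0.1 N and linear speed of bin below 0.02 m/s and x of bushing_a in the frame of bin between -0.085 and 0.085 m and y of bushing_a in the frame of bin between -0.03 and 0.03 m and z of bushing_a in the frame of bin between 0 and 0.055 m and x of bushing_b in the frame of bin between -0.085 and 0.085 m and y of bushing_b in the frame of bin between -0.03 and 0.03 m and z of bushing_b in the frame of bin between 0 and 0.055 m), for 0.2 s.
3. the bin is held tipped spout-down, 35 to 55 degrees from level, by its sides (grasp point ahead of the lip), with the spout over the carton (angle between bin's own z axis and vertical between 0.611 and 0.96 rad and angle between bin's own x axis and vertical below 1 rad and x of bin_spout in the frame of carton between -0.1 and 0.1 m and y of bin_spout in the frame of carton between -0.1 and 0.1 m and contact force between bin and the fingers above 0.5 N and x of the grasp point in the frame of bin between -0.07 and 0.055 m), for 0.5 s.
At the end, for the whole second after the job is handed in: Both bushings lie at rest inside the carton; the bin stands upright (within 4 degrees) on the mat, its centre over the mat, at rest and let go; the two other bins stand within 20 mm of where they were (x of bin in the frame of mat between -0.115 and 0.115 m and y of bin in the frame of mat between -0.085 and 0.085 m and z of bin in the frame of mat below 0.009 m and angle between bin's own z axis and vertical below 0.07 rad and contact force between bin and the fingers below 0.1 N and linear speed of bin below 0.02 m/s and x of bushing_a in the frame of carton between -0.095 and 0.095 m and y of bushing_a in the frame of carton between -0.095 and 0.095 m and z of each of bushing_a, bushing_b in the frame of carton below 0.06 m and x of bushing_b in the frame of carton between -0.095 and 0.095 m and y of bushing_b in the frame of carton between -0.095 and 0.095 m and linear speed of each of bushing_a, bushing_b below 0.05 m/s and distance of each of bin_bolts, bin_plates from where it was at the start of the episode below 0.02 m and angle between each of bin_bolts, bin_plates's own z axis and vertical below 0.1 rad); the robot touches nothing.
It fails at once if the bin is tipped beyond 65 degrees (a little allowed over the 60 asked) (angle between bin's own z axis and vertical above 1.134 rad).
It fails at once if another bin is knocked over or pulled away (distance of any of bin_bolts, bin_plates from where it was at the start of the episode above 0.04 m or angle between any of bin_bolts, bin_plates's own z axis and vertical above 0.5 rad).
It also fails if it takes over 67 s, if anything falls off the work surface, if the arm or the gripper's body presses on something with over 40 N, if the wrist force passes 120 N, or if a joint passes its speed limit or range.

## Working session

There is one attempt and no reset: what is moved stays moved. The work goes in short steps, Python scripts to look and compute and a tool call to move; the robot and the scene stay as the last step left them, time stands still between calls to the robot, and variables do not carry over. Pictures are saved under pics/ and viewed, about 8 in all and at most 12, crops included, and the job is handed in when it is done.

Besides the shell and the picture viewer there is one more tool, called after ">>>" as name(argument=value, ...), one argument or row to a line, values as JSON. play_rows: Moves the arm, as the interface text tells. Its arguments: {"type":"object","properties":{"steps":{"type":"array","items":{"type":"object","properties":{"translation":{"type":"array","items":{"type":"number"}},"twist":{"type":"array","items":{"type":"number"}}}}},"hand":{"type":"number"}},"required":["steps"]}

```bash
mkdir -p pics; ls; cat > h.py <<'E'
import numpy as np, cv2
from workcell import arm
def cloud(name):
    im,d=arm.camera(name); m=arm.camera_model(name)
    K=np.array([[m['fx'],0,m['cx']],[0,m['fy'],m['cy']],[0,0,1]],float)
    h,w=d.shape; u,v=np.meshgrid(np.arange(w),np.arange(h))
    p=cv2.undistortPoints(np.stack([u,v],-1).reshape(-1,1,2).astype(np.float32),K,np.array(m['dist'],float)).reshape(h,w,2)
    P=np.stack([p[...,0]*d,-p[...,1]*d,-d,np.ones_like(d)],-1)@np.array(m['cam_to_world']).T
    P=P[...,:3]; P[d==0]=np.nan
    return im,d,P
E
python3 - <<'E'
from h import *
for n in ("scene","top"):
    im,d,P=cloud(n); cv2.imwrite(f"pics/{n}0.png",im); np.save(f"pics/{n}0.npy",P)
    print(n,np.round(arm.camera_model(n)['cam_to_world'],3).tolist(),(d>0).mean())
s=arm.observe(); print(s['time_s'],s['ee_pos'],np.round(s['ee_rot'],3))
E
```

```text
pics
scene [[-0.732, -0.546, 0.406, 0.907], [0.681, -0.602, 0.418, 0.373], [0.017, 0.583, 0.813, 0.873], [0.0, 0.0, 0.0, 1.0]] 0.9961181972789116
top [[0.026, 0.996, -0.089, 0.46], [-0.999, 0.023, -0.027, -0.02], [-0.025, 0.089, 0.996, 1.042], [0.0, 0.0, 0.0, 1.0]] 0.9959183673469387
0.1 [0.19554336 0.51376667 0.23078844] [[-0.001  0.356  0.935]
 [-0.001  0.935 -0.356]
 [-1.    -0.001 -0.   ]]
```

View pics/top0.png

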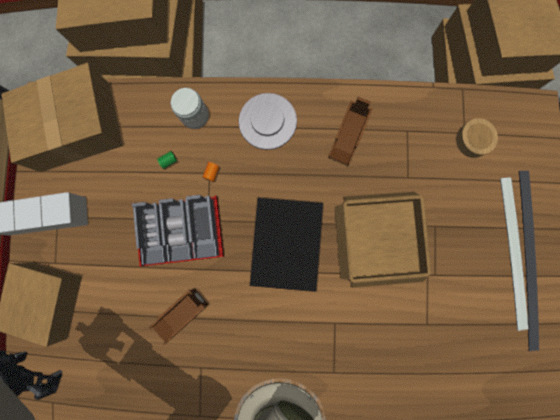

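View pics/scene0.png

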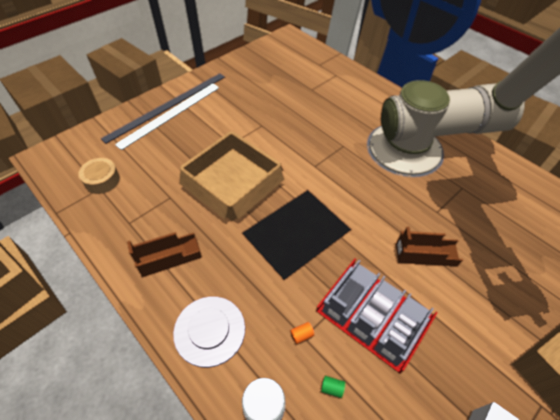

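Top view: the rack is at (178,230), the mat at (287,244) and the open carton at (385,238). Brown decoy bins are at (180,315) and (350,132), and the green and orange bushings at (167,159) and (211,171). The candidates are the three grey bins at (150,235), (175,230) and (203,226), so I'll crop closer on those.

```bash
python3 - <<'E'
from h import *
a=cv2.imread("pics/top0.png")[185:275,125:235]; b=cv2.imread("pics/scene0.png")[250:380,310:450]
a=cv2.resize(a,(400,int(400*90/110)),interpolation=cv2.INTER_CUBIC);b=cv2.resize(b,(400,int(400*130/140)),interpolation=cv2.INTER_CUBIC)
o=np.zeros((380,800,3),np.uint8);o[:a.shape[0],:400]=a;o[:b.shape[0],400:]=b;cv2.imwrite("pics/crop.png",o)
P=np.load("pics/top0.npy"); S=np.load("pics/scene0.npy"); im=cv2.imread("pics/top0.png").astype(int)
hsv=cv2.cvtColor(cv2.imread("pics/top0.png"),cv2.COLOR_BGR2HSV)
def rect(m,n):
    c=max(cv2.findContours(m.astype(np.uint8),0,2)[0],key=cv2.contourArea); mm=np.zeros(m.shape,np.uint8); cv2.drawContours(mm,[c],-1,1,-1)
    q=P[(mm>0)&m]; q=q[~np.isnan(q).any(1)]
    r=cv2.minAreaRect((q[:,:2]*1000).astype(np.float32)); print(n,np.round(r[0],1),np.round(r[1],1),round(r[2],1),'z',np.percentile(q[:,2],[2,50,98]).round(4))
mx=im.max(2)
u,v=np.meshgrid(np.arange(560),np.arange(420))
rect((mx<45)&(u>240)&(u<330)&(v>180)&(v<300),'mat')
rect((P[...,2]>.055)&(u>335)&(u<440)&(v>180)&(v<290),'carton walls')
rect((P[...,2]>.009)&(u>125)&(u<235)&(v>185)&(v<275),'rack+bins')
# heights map: lips >0.09
for nm,Q in (("top",P),("scene",S)):
    m=(Q[...,2]>.085)&(Q[...,2]<.13)&(Q[...,0]>.3)&(Q[...,0]<.65)&(Q[...,1]>.05)&(Q[...,1]<.45)
    n,l,st,ce=cv2.connectedComponentsWithStats(m.astype(np.uint8))
    for i in range(1,n):
        if st[i,4]>4: q=Q[l==i]; print(nm,st[i,4],ce[i].round(),q.mean(0).round(4),q.min(0).round(3),q.max(0).round(3))
E
```

```text
mat [481.1  -7.2] [174.9 234.6] 86.4 z [-0.0006  0.0034  0.0072]
carton walls [ 500.1 -258.1] [219.9 218.4] 5.7 z [0.0558 0.0684 0.0732]
rack+bins [508.3 283.3] [163.2 227.3] 8.3 z [0.0095 0.0303 0.1038]
top 69 [194. 197.] [0.5884 0.2235 0.1017] [0.583 0.207 0.085] [0.596 0.242 0.11 ]
top 69 [167. 200.] [0.5784 0.2913 0.1013] [0.573 0.275 0.085] [0.585 0.311 0.108]
top 49 [139. 204.] [0.5671 0.3614 0.1017] [0.563 0.343 0.086] [0.573 0.379 0.109]
top 71 [192. 301.] [0.3338 0.2184 0.0969] [0.319 0.204 0.086] [0.348 0.234 0.102]
scene 82 [407. 234.] [0.3335 0.2218 0.0964] [0.316 0.206 0.085] [0.346 0.236 0.104]
scene 127 [338. 302.] [0.5891 0.227  0.1001] [0.581 0.209 0.085] [0.594 0.244 0.109]
scene 133 [366. 322.] [0.5788 0.2959 0.1009] [0.571 0.278 0.086] [0.584 0.313 0.11 ]
scene 151 [396. 344.] [0.5686 0.365  0.1005] [0.56  0.347 0.085] [0.574 0.382 0.11 ]
```

View pics/crop.png

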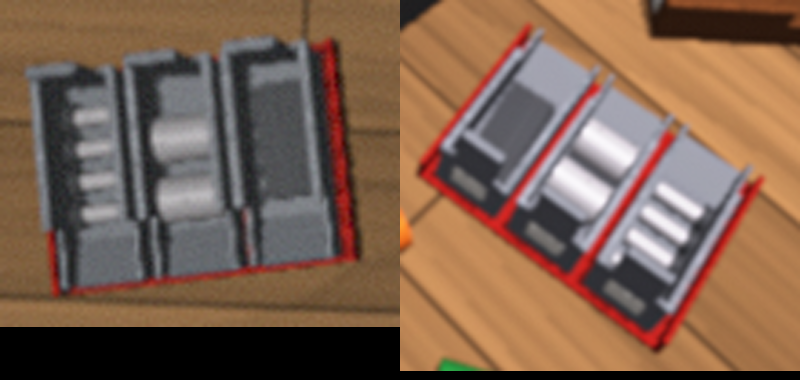

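The middle bin, at top (175,230) and scene (375,310), holds the two large bushings. The left one (150,235) holds four bolts and the right one (203,226) the plates. All spouts face the robot (-x), and the three lips are at about x 0.58. The middle lip agrees between both views and with the rack centre. I'll refine it and work out the first move.

```bash
cat >> h.py <<'E'
from scipy.spatial.transform import Rotation as Ro
def down(h): # tool down, jaws (tool y) along heading h deg
    c,s=np.cos(np.radians(h)),np.sin(np.radians(h)); x=np.array([0,0,-1.]);y=np.array([c,s,0]); return np.stack([x,y,np.cross(x,y)],1)
def rel(p,R,p0=None,R0=None):
    if p0 is None: s=arm.observe(); p0=np.array(s['ee_pos']);R0=np.array(s['ee_rot'])
    print('t cm',np.round(R0.T@(np.array(p)-p0)*100,2),'twist',np.round(Ro.from_matrix(R0.T@R).as_rotvec(degrees=True),1))
E
python3 - <<'E'
from h import *
for nm in("top0","scene0"):
    Q=np.load(f"pics/{nm}.npy"); 
    # bin frame guess
    for th in (8.5,):
        c,s=np.cos(np.radians(th)),np.sin(np.radians(th)); o=np.array([.508,.2833])
        b=(Q[...,:2]-o)@np.array([[c,-s],[s,c]])
        for lo,hi,n in((-105,-35,'plates'),(-35,35,'mid'),(35,105,'bolts')):
            m=(Q[...,2]>.097)&(Q[...,2]<.116)&(b[...,1]>lo/1e3)&(b[...,1]<hi/1e3)&(abs(b[...,0])<.12)
            k=b[m]; print(nm,n,len(k),'mean',k.mean(0).round(4),'rng',k.min(0).round(4),k.max(0).round(4),'z',np.median(Q[m][:,2]).round(4), 'slope deg',np.degrees(-np.polyfit(k[:,1],k[:,0],1)[0]).round(1))
        for lo,hi,n in((-35,35,'mid wall'),):
            m=(Q[...,2]>.06)&(Q[...,2]<.075)&(b[...,1]>-.04)&(b[...,1]<.04)&(abs(b[...,0]-.01)<.04); k=b[m][:,1]; print('wall y',np.round(np.sort(k)[[3,-4]],4),[k[k>0].mean().round(4),k[k<0].mean().round(4)])
c,s=np.cos(np.radians(8.5)),np.sin(np.radians(8.5)); p=np.array([.508+.071*c,.2833+.071*s,.2]);print(p)
rel(p,down(8.5))
E
```

```text
top0 plates 52 mean [ 0.0713 -0.0699] rng [ 0.0678 -0.0874] [ 0.0759 -0.0521] z 0.1048 slope deg 0.1
top0 mid 55 mean [ 0.0712 -0.002 ] rng [ 0.0675 -0.0185] [0.0766 0.0168] z 0.1049 slope deg 1.0
top0 bolts 37 mean [0.0703 0.0685] rng [0.0678 0.05  ] [0.0738 0.0865] z 0.1051 slope deg -0.5
wall y [-0.0398  0.0398] [np.float64(0.0298), np.float64(-0.03)]
scene0 plates 85 mean [ 0.0711 -0.0677] rng [ 0.0655 -0.0861] [ 0.0745 -0.0504] z 0.1056 slope deg 0.8
scene0 mid 94 mean [0.0712 0.0016] rng [ 0.0657 -0.0161] [0.0746 0.0192] z 0.1055 slope deg 0.3
scene0 bolts 105 mean [0.0713 0.0718] rng [0.0658 0.0539] [0.0751 0.0891] z 0.1055 slope deg 0.7
wall y [-0.0398  0.0323] [np.float64(0.0296), np.float64(-0.0302)]
[0.57822013 0.29379447 0.2       ]
t cm [ 3.07 -6.94 43.59] twist [60.7  0.   0.1]
```

>>> play_rows(
  steps=[
    {"translation":[3.1,-6.9,43.6],"twist":[60.7,0,0]},
    {"translation":[3.1,-6.9,43.6],"twist":[60.7,0,0]},
    {"translation":[3.1,-6.9,43.6],"twist":[60.7,0,0]},
    {"translation":[3.1,-6.9,43.6],"twist":[60.7,0,0]},
    {"translation":[3.1,-6.9,43.6],"twist":[60.7,0,0]},
    {"translation":[3.1,-6.9,43.6],"twist":[60.7,0,0]},
    {"translation":[3.1,-6.9,43.6],"twist":[60.7,0,0]},
    {"translation":[3.1,-6.9,43.6],"twist":[60.7,0,0]},
    {"translation":[3.1,-6.9,43.6],"twist":[60.7,0,0]},
    {"translation":[3.1,-6.9,43.6],"twist":[60.7,0,0]},
  ],
  hand=60,
)

```text
time_s: 1.35
ee_pos: [0.5775, 0.2954, 0.2007]
ee_rot: [[-0.0, 0.989, 0.149], [0.0, 0.149, -0.989], [-1.0, -0.0, -0.0]]
ft_force: [0.9, 0.6, 0.3]
gripper_width: 0.599
```

```bash
python3 - <<'E'
from h import *
s=arm.observe();print(s['ee_pos'],s['gripper_width'],s['q'],s['ft_force']); rel([.5782,.2938,.068],down(8.7))
E
```

```text
[0.57748754 0.29540423 0.20066235] 0.5985776240853491 [2.90592451e-01 5.77527809e-01 1.04768683e+00 2.23771389e-04
 1.51635984e+00 1.41336445e-01] [0.88311547 0.55007678 0.2543006 ]
t cm [13.27  0.05  0.17] twist [-0.1 -0.   0. ]
```

>>> play_rows(
  steps=[
    {"translation":[4,0,0.1],"twist":[0,0,0]},
    {"translation":[8,0.05,0.15],"twist":[0,0,0]},
    {"translation":[10.5,0.05,0.15],"twist":[0,0,0]},
    {"translation":[12.3,0.05,0.15],"twist":[0,0,0]},
    {"translation":[13.2,0.05,0.15],"twist":[0,0,0]},
    {"translation":[13.2,0.05,0.15],"twist":[0,0,0]},
  ],
)

```text
time_s: 2.1
ee_pos: [0.5788, 0.2935, 0.0685]
ee_rot: [[-0.0, 0.989, 0.148], [-0.0, 0.148, -0.989], [-1.0, -0.0, -0.0]]
ft_force: [0.2, 0.3, 0.5]
gripper_width: 0.599
```

>>> play_rows(
  steps=[
    {"translation":[0,0,0],"twist":[0,0,0]},
    {"translation":[0,0,0],"twist":[0,0,0]},
    {"translation":[0,0,0],"twist":[0,0,0]},
    {"translation":[0,0,0],"twist":[0,0,0]},
    {"translation":[0,0,0],"twist":[0,0,0]},
    {"translation":[0,0,0],"twist":[0,0,0]},
    {"translation":[0,0,0],"twist":[0,0,0]},
  ],
  hand=0,
)

```text
time_s: 2.98
ee_pos: [0.5792, 0.293, 0.0691]
ee_rot: [[0.0, 0.989, 0.147], [0.0, 0.147, -0.989], [-1.0, 0.0, -0.0]]
ft_force: [-3.8, -0.1, 6.0]
gripper_width: 0.086
```

Holding at 7.3 mm, which fits the 8 mm lip. Lift.

>>> play_rows(
  steps=[
    {"translation":[-0.5,0,0],"twist":[0,0,0]},
    {"translation":[-1.5,0,0],"twist":[0,0,0]},
    {"translation":[-3,0,0],"twist":[0,0,0]},
    {"translation":[-5,0,0],"twist":[0,0,0]},
    {"translation":[-7,0,0],"twist":[0,0,0]},
    {"translation":[-9,0,0],"twist":[0,0,0]},
    {"translation":[-11,0,0],"twist":[0,0,0]},
    {"translation":[-12.5,0,0],"twist":[0,0,0]},
    {"translation":[-13,0,0],"twist":[0,0,0]},
    {"translation":[-13,0,0],"twist":[0,0,0]},
  ],
)

```text
time_s: 4.22
ee_pos: [0.5793, 0.2929, 0.1982]
ee_rot: [[-0.0, 0.989, 0.147], [-0.0, 0.147, -0.989], [-1.0, -0.0, 0.0]]
ft_force: [-0.7, 0.3, -4.2]
gripper_width: 0.084
```

```bash
python3 - <<'E'
from h import *
s=arm.observe();print(s['ee_pos'],s['gripper_width'],s['ft_force'],s['ft_torque'])
im,d,P=cloud("scene");np.save("pics/s1.npy",P);cv2.imwrite("pics/s1.png",im)
cv2.imwrite("pics/s1c.png",cv2.resize(im[170:390,270:470],None,fx=2.5,fy=2.5))
# bin at mat: heading 0 for bin, bin origin at (.481,-.007): lip at +71mm; tcp
h=-3; c,sn=np.cos(np.radians(h)),np.sin(np.radians(h))
rel([.478+.071*c,-.007+.071*sn,.198],down(h))
E
```

```text
[0.57925417 0.29291204 0.19821786] 0.08367600491803381 [-0.72495793  0.27099226 -4.17335726] [-0.08888013 -0.26212815  0.01888317]
t cm [-2.000e-02 -7.450e+00  2.959e+01] twist [11.5  0.   0.1]
```

View pics/s1c.png

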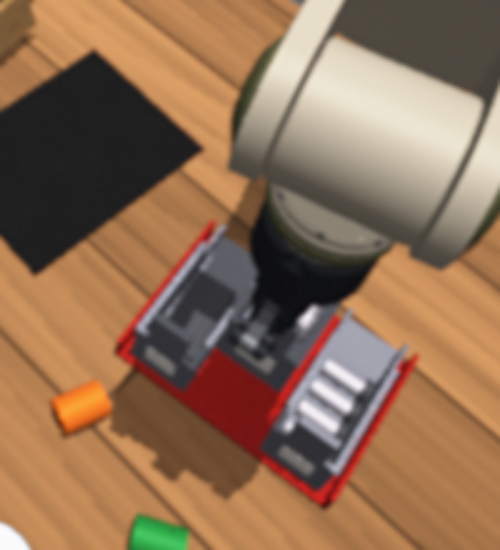

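The bin is lifted and level in the grip, and both neighbours still stand in the rack. Carry it over the mat.

>>> play_rows(
  steps=[
    {"translation":[0,-0.15,0.6],"twist":[0.2,0,0]},
    {"translation":[0,-0.6,2.4],"twist":[0.9,0,0]},
    {"translation":[0,-1.3,5.3],"twist":[2.1,0,0]},
    {"translation":[0,-2.4,9.5],"twist":[3.7,0,0]},
    {"translation":[0,-3.7,14.8],"twist":[5.8,0,0]},
    {"translation":[0,-5.1,20.1],"twist":[7.8,0,0]},
    {"translation":[0,-6.1,24.3],"twist":[9.4,0,0]},
    {"translation":[0,-6.9,27.2],"twist":[10.6,0,0]},
    {"translation":[0,-7.3,29.0],"twist":[11.3,0,0]},
    {"translation":[0,-7.4,29.6],"twist":[11.5,0,0]},
  ],
)

```text
time_s: 5.52
ee_pos: [0.5494, -0.0117, 0.1983]
ee_rot: [[0.0, 0.999, -0.055], [0.0, -0.055, -0.999], [-1.0, 0.0, -0.0]]
ft_force: [-0.3, 0.3, -3.7]
gripper_width: 0.082
```

>>> play_rows(
  steps=[
    {"translation":[0.5,0,0],"twist":[0,0,0]},
    {"translation":[2,0,0],"twist":[0,0,0]},
    {"translation":[4,0,0],"twist":[0,0,0]},
    {"translation":[6,0,0],"twist":[0,0,0]},
    {"translation":[8,0,0],"twist":[0,0,0]},
    {"translation":[9.8,0,0],"twist":[0,0,0]},
    {"translation":[11,0,0],"twist":[0,0,0]},
    {"translation":[11.6,0,0],"twist":[0,0,0]},
    {"translation":[11.8,0,0],"twist":[0,0,0]},
    {"translation":[11.8,0,0],"twist":[0,0,0]},
  ],
)

```text
time_s: 6.78
ee_pos: [0.5499, -0.0107, 0.0807]
ee_rot: [[0.001, 0.999, -0.053], [-0.0, -0.053, -0.999], [-1.0, 0.001, 0.0]]
ft_force: [-0.0, -0.2, -4.8]
gripper_width: 0.091
```

```bash
python3 - <<'E'
from h import *
s=arm.observe();print(s['ee_pos'],s['gripper_width'],s['ft_force'],s['ft_torque'])
im,d,P=cloud("scene");np.save("pics/s2.npy",P);cv2.imwrite("pics/s2.png",im)
cv2.imwrite("pics/s2c.png",cv2.resize(im[100:320,190:410],None,fx=2.5,fy=2.5))
E
```

```text
[ 0.54986976 -0.01068175  0.08066567] 0.09116220555811462 [-0.00717543 -0.1998506  -4.8343799 ] [ 0.02727738 -0.31257639 -0.02551709]
```

View pics/s2c.png

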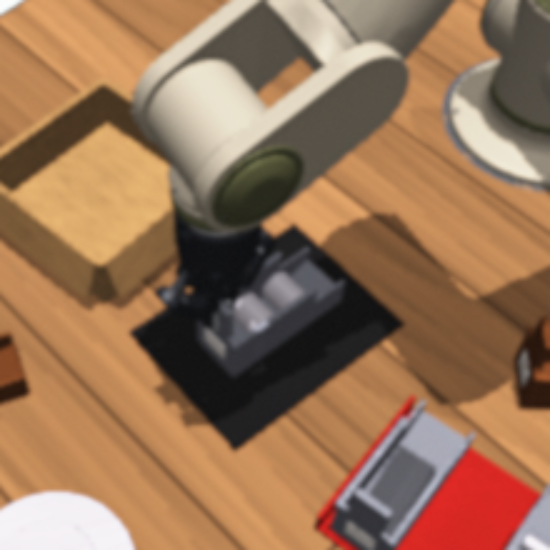

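Both bushings are in the bin, which is over the mat with its underside about 13 mm above it by arithmetic. Lower it gently.

>>> play_rows(
  steps=[
    {"translation":[0.4,0,0],"twist":[0,0,0]},
    {"translation":[0.8,0,0],"twist":[0,0,0]},
    {"translation":[1.0,0,0],"twist":[0,0,0]},
    {"translation":[1.2,0,0],"twist":[0,0,0]},
    {"translation":[1.3,0,0],"twist":[0,0,0]},
    {"translation":[1.3,0,0],"twist":[0,0,0]},
  ],
)

```text
time_s: 7.58
ee_pos: [0.5497, -0.0107, 0.0674]
ee_rot: [[0.0, 0.999, -0.053], [-0.0, -0.053, -0.999], [-1.0, 0.0, 0.0]]
ft_force: [-0.3, -0.1, -4.1]
gripper_width: 0.082
```

>>> play_rows(
  steps=[
    {"translation":[0.1,0,0],"twist":[0,0,0]},
    {"translation":[0.2,0,0],"twist":[0,0,0]},
    {"translation":[0.2,0,0],"twist":[0,0,0]},
  ],
)

```text
time_s: 7.95
ee_pos: [0.5499, -0.0108, 0.067]
ee_rot: [[0.002, 0.999, -0.053], [-0.001, -0.053, -0.999], [-1.0, 0.002, 0.0]]
ft_force: [-4.1, 0.3, 12.0]
gripper_width: 0.084
```

Contact (+12 N). Release, hold, then rise.

>>> play_rows(
  steps=[
    {"translation":[0,0,0],"twist":[0,0,0]},
    {"translation":[0,0,0],"twist":[0,0,0]},
    {"translation":[0,0,0],"twist":[0,0,0]},
    {"translation":[0,0,0],"twist":[0,0,0]},
    {"translation":[0,0,0],"twist":[0,0,0]},
  ],
  hand=45,
)

```text
time_s: 8.57
ee_pos: [0.5497, -0.0107, 0.0652]
ee_rot: [[-0.0, 0.999, -0.053], [0.0, -0.053, -0.999], [-1.0, -0.0, -0.0]]
ft_force: [-0.1, 0.2, 0.0]
gripper_width: 0.447
```

>>> play_rows(
  steps=[
    {"translation":[-2,0,0],"twist":[0,0,0]},
    {"translation":[-5,0,0],"twist":[0,0,0]},
    {"translation":[-9,0,0],"twist":[0,0,0]},
    {"translation":[-13,0,0],"twist":[0,0,0]},
    {"translation":[-15,0,0],"twist":[0,0,0]},
    {"translation":[-15,0,0],"twist":[0,0,0]},
  ],
)

```text
time_s: 9.32
ee_pos: [0.5501, -0.0108, 0.2164]
ee_rot: [[0.003, 0.999, -0.053], [-0.001, -0.053, -0.999], [-1.0, 0.003, 0.001]]
ft_force: [0.5, 0.8, -0.5]
gripper_width: 0.446
```

```bash
cat > binloc.py <<'E'
from h import *
def go(tag):
    for n in("top","scene"):
        im,d,Q=cloud(n); cv2.imwrite(f"pics/{n}_{tag}.png",im)
        ok=(abs(Q[...,0]-.48)<.13)&(abs(Q[...,1]+.007)<.1)
        lip=ok&(Q[...,2]>.093)&(Q[...,2]<.112); w=ok&(Q[...,2]>.055)&(Q[...,2]<.072)
        print(n,'lip',lip.sum(),Q[lip].mean(0).round(4) if lip.any() else '','zmed',np.median(Q[lip][:,2]).round(4) if lip.any() else '')
        if w.sum()>20:
            r=cv2.minAreaRect((Q[w][:,:2]*1000).astype(np.float32)); print('  walls',np.round(r[0],1),np.round(r[1],1),round(r[2],1),'z',np.median(Q[w][:,2]).round(4))
            k=Q[w]; mid=np.median(k[:,1]); 
            for a in (k[k[:,1]>mid],k[k[:,1]<=mid]): pass
E
python3 - <<'E'
from binloc import *
go("b"); s=arm.observe(); print(s['ee_pos'],s['gripper_width'],s['q'])
im=cv2.imread("pics/scene_b.png");cv2.imwrite("pics/s3c.png",cv2.resize(im[100:320,190:410],None,fx=2.5,fy=2.5))
E
```

```text
top lip 0  zmed 
  walls [503.   -7.4] [64.8 75.2] 83.2 z 0.0632
scene lip 74 [ 0.5499 -0.0046  0.1019] zmed 0.1032
  walls [497.5  -4.4] [ 64.8 112.9] 86.8 z 0.064
[ 0.54925369 -0.01063222  0.2142899 ] 0.4500999809736858 [-2.34904698e-01  3.92964387e-01  1.32845121e+00 -4.96493245e-06
  1.42173105e+00 -1.81733764e-01]
```

View pics/s3c.png

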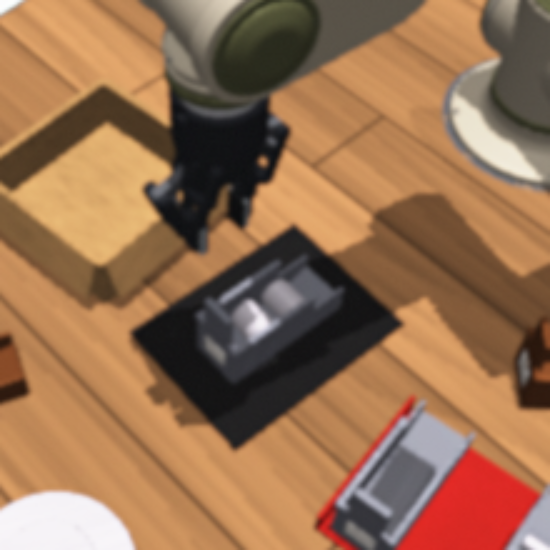

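The bin stands on the mat with both bushings inside; the bin's line measures y≈-6 mm, against -7 mm predicted from the carry. Next, turn the jaws across its sides.

```bash
python3 - <<'E'
from h import *
rel([.489,-.006,.18],down(-93.1))
E
```

```text
t cm [ 3.44 -6.04 -0.14] twist [90.1  0.1  0.1]
```

>>> play_rows(
  steps=[
    {"translation":[0,-3,0],"twist":[10,0,0]},
    {"translation":[0,-6,-0.1],"twist":[20,0,0]},
    {"translation":[0,-6,-0.1],"twist":[30,0,0]},
    {"translation":[0,-6,-0.1],"twist":[40,0,0]},
    {"translation":[0,-6,-0.1],"twist":[50,0,0]},
    {"translation":[0,-6,-0.1],"twist":[60,0,0]},
    {"translation":[1,-6,-0.1],"twist":[70,0,0]},
    {"translation":[2,-6,-0.1],"twist":[80,0,0]},
    {"translation":[3.4,-6,-0.1],"twist":[90,0,0]},
    {"translation":[3.4,-6,-0.1],"twist":[90,0,0]},
  ],
  hand=100,
)

```text
time_s: 10.68
ee_pos: [0.4889, -0.0063, 0.1796]
ee_rot: [[-0.004, -0.052, -0.999], [0.001, -0.999, 0.052], [-1.0, -0.001, 0.004]]
ft_force: [1.0, 0.5, 0.1]
gripper_width: 1.0
```

```bash
python3 - <<'E'
from binloc import *
go("c"); s=arm.observe(); print(s['ee_pos'],s['gripper_width'],s['q'])
rel([.489,-.006,.025],down(-93.1))
E
```

```text
top lip 0  zmed 
scene lip 70 [ 0.5498 -0.0052  0.102 ] zmed 0.1027
  walls [497.4  -4. ] [ 65.3 112.9] 86.8 z 0.064
[ 0.48969731 -0.00649676  0.18100791] 1.0005949705467483 [-2.55560417e-01  3.22609137e-01  1.54463323e+00  1.49488679e-05
  1.27535188e+00  1.36476808e+00]
t cm [15.6  -0.04  0.06] twist [0.3 0.1 0. ]
```

>>> play_rows(
  steps=[
    {"translation":[3,0,0],"twist":[0,0,0]},
    {"translation":[6,0,0],"twist":[0,0,0]},
    {"translation":[9,0,0],"twist":[0,0,0]},
    {"translation":[12,0,0],"twist":[0,0,0]},
    {"translation":[14,0,0],"twist":[0,0,0]},
    {"translation":[15,0,0],"twist":[0,0,0]},
    {"translation":[15.5,0,0],"twist":[0,0,0]},
    {"translation":[15.5,0,0],"twist":[0,0,0]},
  ],
)

```text
time_s: 11.78
ee_pos: [0.49, -0.0066, 0.0266]
ee_rot: [[0.001, -0.053, -0.999], [-0.0, -0.999, 0.053], [-1.0, 0.0, -0.001]]
ft_force: [-0.1, 0.3, -0.5]
gripper_width: 1.002
```

>>> play_rows(
  steps=[
    {"translation":[0,0,0],"twist":[0,0,0]},
    {"translation":[0,0,0],"twist":[0,0,0]},
    {"translation":[0,0,0],"twist":[0,0,0]},
    {"translation":[0,0,0],"twist":[0,0,0]},
    {"translation":[0,0,0],"twist":[0,0,0]},
    {"translation":[0,0,0],"twist":[0,0,0]},
  ],
  hand=0,
)

```text
time_s: 12.52
ee_pos: [0.4902, -0.0065, 0.0271]
ee_rot: [[0.001, -0.053, -0.999], [-0.0, -0.999, 0.053], [-1.0, 0.0, -0.001]]
ft_force: [-1.5, 0.3, 4.6]
gripper_width: 0.695
```

Gripped at 59 mm. Lift to z≈0.18.

>>> play_rows(
  steps=[
    {"translation":[-0.5,0,0],"twist":[0,0,0]},
    {"translation":[-1.5,0,0],"twist":[0,0,0]},
    {"translation":[-3,0,0],"twist":[0,0,0]},
    {"translation":[-5,0,0],"twist":[0,0,0]},
    {"translation":[-7.5,0,0],"twist":[0,0,0]},
    {"translation":[-10,0,0],"twist":[0,0,0]},
    {"translation":[-12,0,0],"twist":[0,0,0]},
    {"translation":[-13,0,0],"twist":[0,0,0]},
    {"translation":[-13.5,0,0],"twist":[0,0,0]},
    {"translation":[-13.5,0,0],"twist":[0,0,0]},
  ],
)

```text
time_s: 13.78
ee_pos: [0.4896, -0.0065, 0.1611]
ee_rot: [[-0.001, -0.053, -0.999], [0.0, -0.999, 0.053], [-1.0, -0.0, 0.001]]
ft_force: [0.5, 0.6, -4.1]
gripper_width: 0.698
```

```bash
python3 - <<'E'
from h import *
s=arm.observe(); print(s['ee_pos'],s['gripper_width'],s['ft_force'],s['ft_torque'])
h=-30;c,n=np.cos(np.radians(h)),np.sin(np.radians(h))
rel([.5+.089*c,-.258+.089*n,.16],down(h-90))
Q=np.load("pics/top0.npy"); k=(Q[...,2]>.06)&(Q[...,2]<.08)&(abs(Q[...,0]-.5)<.13)&(abs(Q[...,1]+.258)<.13); print(Q[k].mean(0))
E
```

```text
[ 0.48961193 -0.00648896  0.16108307] 0.6982753383318597 [ 0.54608748  0.55443988 -4.09324856] [0.06053234 0.00952601 0.05468138]
t cm [  0.1   29.09 -10.31] twist [27.  0. -0.]
[ 0.49559632 -0.25155298  0.0682555 ]
```

>>> play_rows(
  steps=[
    {"translation":[0,0.6,-0.2],"twist":[0.5,0,0]},
    {"translation":[0,2.3,-0.8],"twist":[2.2,0,0]},
    {"translation":[0,5.2,-1.9],"twist":[4.9,0,0]},
    {"translation":[0,9.3,-3.3],"twist":[8.6,0,0]},
    {"translation":[0,14.5,-5.2],"twist":[13.5,0,0]},
    {"translation":[0,19.8,-7],"twist":[18.4,0,0]},
    {"translation":[0,23.8,-8.5],"twist":[22.1,0,0]},
    {"translation":[0,26.7,-9.5],"twist":[24.8,0,0]},
    {"translation":[0,28.5,-10.1],"twist":[26.5,0,0]},
    {"translation":[0,29,-10.3],"twist":[27,0,0]},
  ],
)

```text
time_s: 15.02
ee_pos: [0.5768, -0.3037, 0.1603]
ee_rot: [[-0.001, -0.503, -0.864], [0.0, -0.864, 0.503], [-1.0, 0.0, 0.001]]
ft_force: [1.0, -0.2, -4.4]
gripper_width: 0.691
```

```bash
python3 - <<'E'
from h import *
s=arm.observe(); print(s['ee_pos'],s['q'],s['ft_force'])
R=np.array(s['ee_rot'])
for a in(45,-45):
    print(a,(R@Ro.from_rotvec([0,a,0],degrees=True).as_matrix())[:,0].round(2))
im,d,P=cloud("scene");cv2.imwrite("pics/s4c.png",cv2.resize(im[60:280,130:350],None,fx=2.5,fy=2.5))
E
```

```text
[ 0.57682416 -0.30368821  0.16031044] [-6.65747468e-01  6.12622975e-01  1.10048726e+00 -2.48723945e-04
  1.42951872e+00  1.43238185e+00] [ 1.04997648 -0.248698   -4.36861968]
45 [ 0.61 -0.36 -0.71]
-45 [-0.61  0.36 -0.71]
```

View pics/s4c.png

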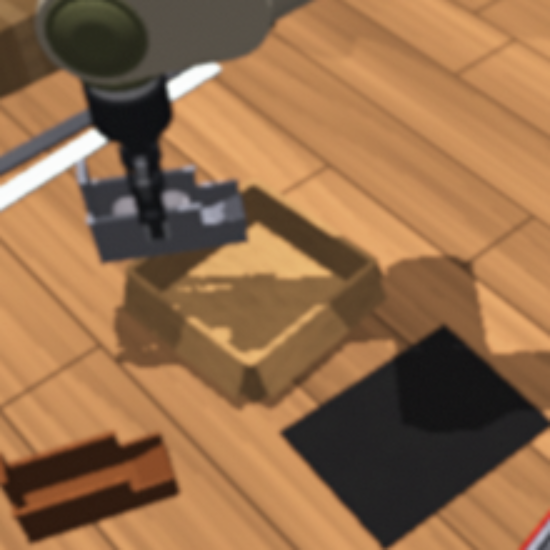

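The level bin is held with its spout, at crop (245,205), over the carton. A positive turn about tool y sends the fingers outward and the spout down. Tip it.

>>> play_rows(
  steps=[
    {"translation":[0,0,0],"twist":[0,3,0]},
    {"translation":[0,0,0],"twist":[0,8,0]},
    {"translation":[0,0,0],"twist":[0,13,0]},
    {"translation":[0,0,0],"twist":[0,18,0]},
    {"translation":[0,0,0],"twist":[0,23,0]},
    {"translation":[0,0,0],"twist":[0,28,0]},
    {"translation":[0,0,0],"twist":[0,33,0]},
    {"translation":[0,0,0],"twist":[0,38,0]},
    {"translation":[0,0,0],"twist":[0,42,0]},
    {"translation":[0,0,0],"twist":[0,45,0]},
  ],
)

```text
time_s: 16.32
ee_pos: [0.5768, -0.3009, 0.1616]
ee_rot: [[0.613, -0.5, -0.612], [-0.355, -0.866, 0.353], [-0.706, 0.0, -0.708]]
ft_force: [1.1, 0.5, -1.7]
gripper_width: 0.698
```

>>> play_rows(
  steps=[
    {"translation":[0,0,0],"twist":[0,0,0]},
    {"translation":[0,0,0],"twist":[0,0,0]},
    {"translation":[0,0,0],"twist":[0,0,0]},
    {"translation":[0,0,0],"twist":[0,0,0]},
    {"translation":[0,0,0],"twist":[0,0,0]},
    {"translation":[0,0,0],"twist":[0,0,0]},
    {"translation":[0,0,0],"twist":[0,0,0]},
    {"translation":[0,0,0],"twist":[0,0,0]},
    {"translation":[0,0,0],"twist":[0,0,0]},
    {"translation":[0,0,0],"twist":[0,0,0]},
  ],
)

```text
time_s: 17.58
ee_pos: [0.5772, -0.3016, 0.1613]
ee_rot: [[0.612, -0.501, -0.612], [-0.354, -0.866, 0.354], [-0.707, 0.0, -0.707]]
ft_force: [-0.5, -0.2, -2.4]
gripper_width: 0.697
```

```bash
python3 - <<'E'
from h import *
s=arm.observe(); print(s['ee_pos'],s['q'],s['ft_force'],s['gripper_width'])
im,d,P=cloud("scene");im2,_,T=cloud("top")
o=np.hstack([cv2.resize(im[60:280,130:330],(400,440)),cv2.resize(im2[170:302,320:440],(400,440))]);cv2.imwrite("pics/s5c.png",o)
# bin underside tilt check: side wall plane rim points in scene by height vs heading coordinate
E
```

```text
[ 0.57724036 -0.301591    0.16133965] [-0.71781237  0.41593912  1.7331047   0.5682651   0.255335    0.87971817] [-0.47148546 -0.20580391 -2.35514936] 0.6965665864662266
```

View pics/s5c.png

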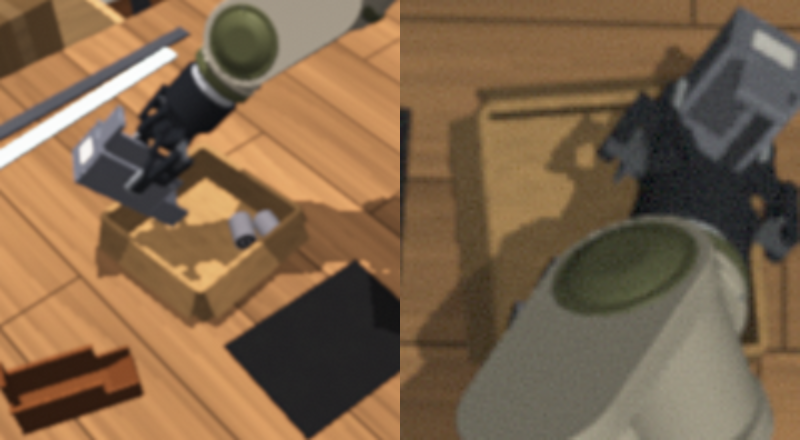

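Both bushings lie in the carton at (240,228) and (265,220), and the bin is tipped with its spout over the carton. It has been held for over a second. Level it and carry it back.

>>> play_rows(
  steps=[
    {"translation":[0,0,0],"twist":[0,-4,0]},
    {"translation":[0,0,0],"twist":[0,-9,0]},
    {"translation":[0,0,0],"twist":[0,-14,0]},
    {"translation":[0,0,0],"twist":[0,-20,0]},
    {"translation":[0,0,0],"twist":[0,-26,0]},
    {"translation":[0,0,0],"twist":[0,-32,0]},
    {"translation":[0,0,0],"twist":[0,-38,0]},
    {"translation":[0,0,0],"twist":[0,-42,0]},
    {"translation":[0,0,0],"twist":[0,-45,0]},
    {"translation":[0,0,0],"twist":[0,-45,0]},
  ],
)

```text
time_s: 18.92
ee_pos: [0.5777, -0.3019, 0.1608]
ee_rot: [[0.0, -0.501, -0.866], [-0.0, -0.866, 0.501], [-1.0, -0.0, -0.001]]
ft_force: [0.5, -0.4, -2.1]
gripper_width: 0.698
```

```bash
python3 - <<'E'
from h import *
s=arm.observe(); print(s['ee_pos'],s['q'])
rel([.489,-.0065,.16],down(-93.1))
E
```

```text
[ 0.57769431 -0.3019016   0.1608168 ] [-6.62858762e-01  6.11398681e-01  1.10132473e+00  1.08088417e-04
  1.42834215e+00  1.43227927e+00]
t cm [  0.07 -21.13  22.47] twist [-26.9  -0.   -0. ]
```

>>> play_rows(
  steps=[
    {"translation":[0,-0.4,0.5],"twist":[-0.5,0,0]},
    {"translation":[0,-1.7,1.8],"twist":[-2.2,0,0]},
    {"translation":[0,-3.8,4],"twist":[-4.8,0,0]},
    {"translation":[0,-6.8,7.2],"twist":[-8.6,0,0]},
    {"translation":[0,-10.6,11.2],"twist":[-13.5,0,0]},
    {"translation":[0,-14.4,15.3],"twist":[-18.3,0,0]},
    {"translation":[0,-17.3,18.4],"twist":[-22.1,0,0]},
    {"translation":[0,-19.4,20.7],"twist":[-24.7,0,0]},
    {"translation":[0,-20.7,22],"twist":[-26.4,0,0]},
    {"translation":[0,-21.1,22.5],"twist":[-26.9,0,0]},
  ],
)

```text
time_s: 20.18
ee_pos: [0.4879, -0.0057, 0.1616]
ee_rot: [[0.001, -0.054, -0.999], [-0.0, -0.999, 0.054], [-1.0, 0.0, -0.001]]
ft_force: [0.9, -0.5, -1.3]
gripper_width: 0.692
```

>>> play_rows(
  steps=[
    {"translation":[1,0,0],"twist":[0,0,0]},
    {"translation":[3,0,0],"twist":[0,0,0]},
    {"translation":[5.5,0,0],"twist":[0,0,0]},
    {"translation":[8,0,0],"twist":[0,0,0]},
    {"translation":[10,0,0],"twist":[0,0,0]},
    {"translation":[11.5,0,0],"twist":[0,0,0]},
    {"translation":[12.5,0,0],"twist":[0,0,0]},
    {"translation":[12.9,0,0],"twist":[0,0,0]},
    {"translation":[13.0,0,0],"twist":[0,0,0]},
    {"translation":[13.0,0,0],"twist":[0,0,0]},
  ],
)

```text
time_s: 21.42
ee_pos: [0.4884, -0.0064, 0.0316]
ee_rot: [[0.001, -0.055, -0.998], [-0.0, -0.998, 0.055], [-1.0, 0.0, -0.001]]
ft_force: [0.0, 0.1, -2.6]
gripper_width: 0.691
```

>>> play_rows(
  steps=[
    {"translation":[0.2,0,0],"twist":[0,0,0]},
    {"translation":[0.35,0,0],"twist":[0,0,0]},
    {"translation":[0.45,0,0],"twist":[0,0,0]},
    {"translation":[0.5,0,0],"twist":[0,0,0]},
    {"translation":[0.5,0,0],"twist":[0,0,0]},
  ],
)

```text
time_s: 22.05
ee_pos: [0.4881, -0.0063, 0.0272]
ee_rot: [[0.001, -0.055, -0.998], [-0.0, -0.998, 0.055], [-1.0, 0.0, -0.001]]
ft_force: [-4.5, -0.2, 8.9]
gripper_width: 0.695
```

Contact. Release and rise.

>>> play_rows(
  steps=[
    {"translation":[0,0,0],"twist":[0,0,0]},
    {"translation":[0,0,0],"twist":[0,0,0]},
    {"translation":[0,0,0],"twist":[0,0,0]},
    {"translation":[0,0,0],"twist":[0,0,0]},
    {"translation":[0,0,0],"twist":[0,0,0]},
  ],
  hand=100,
)

```text
time_s: 22.68
ee_pos: [0.4881, -0.0063, 0.0263]
ee_rot: [[-0.0, -0.055, -0.998], [0.0, -0.998, 0.055], [-1.0, -0.0, 0.0]]
ft_force: [1.0, -0.7, 0.3]
gripper_width: 0.997
```

>>> play_rows(
  steps=[
    {"translation":[-1,0,0],"twist":[0,0,0]},
    {"translation":[-3,0,0],"twist":[0,0,0]},
    {"translation":[-6,0,0],"twist":[0,0,0]},
    {"translation":[-10,0,0],"twist":[0,0,0]},
    {"translation":[-14,0,0],"twist":[0,0,0]},
    {"translation":[-17,0,0],"twist":[0,0,0]},
    {"translation":[-19,0,0],"twist":[0,0,0]},
    {"translation":[-20,0,0],"twist":[0,0,0]},
    {"translation":[-20,0,0],"twist":[0,0,0]},
  ],
)

```text
time_s: 23.8
ee_pos: [0.4881, -0.0063, 0.2266]
ee_rot: [[0.001, -0.055, -0.998], [-0.0, -0.998, 0.055], [-1.0, 0.0, -0.001]]
ft_force: [0.2, -0.9, -0.5]
gripper_width: 0.999
```

```bash
python3 - <<'E'
from binloc import *
go("e"); s=arm.observe(); print(s['ee_pos'],s['gripper_width'],s['ft_force'],s['time_s'])
im=cv2.imread("pics/scene_e.png");cv2.imwrite("pics/s6c.png",cv2.resize(im[100:380,170:450],None,fx=2.1,fy=2.1))
E
```

```text
top lip 0  zmed 
scene lip 70 [ 0.5476 -0.007   0.1021] zmed 0.1035
  walls [495.3  -5.5] [ 63.7 113.3] 86.4 z 0.0642
[ 0.48776724 -0.00618099  0.22563568] 0.9953176877592956 [ 0.30932983 -0.22267058  0.67696055] 23.9
```

View pics/s6c.png

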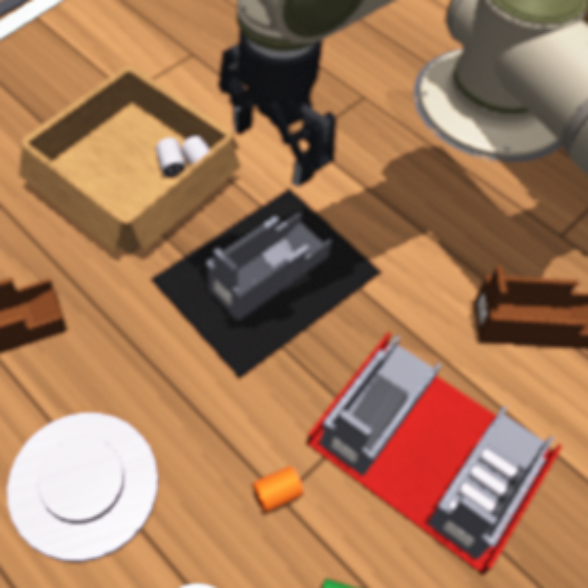

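The empty bin stands upright on the mat at (268,262). Both bushings are in the carton at (170,157) and (197,150), the neighbours stand in the rack, and the gripper is clear. Handing in.

```bash
python3 -c "
from workcell import arm
print(arm.hand_in())"
```

```text
the job is handed in; nothing more can be done
None
```

I ran the whole job in order and handed it in at about 24 s of the 67 s allowed; the hand-in gave no verdict.

**What I did:** I lifted the bin with the two bushings from the middle of the rack by its hang lip. I set it on the mat with both bushings inside and let go. I then gripped it across its sides, tipped it 45° over the carton and held it there for 1.25 s. Finally I levelled it, stood it back on the mat and let go.

**Last checks:**
- **Bushings:** both show in the carton, in the picture taken while the bin was tipped and again in the last one.
- **Bin:** it stands empty near the mat's centre. Its lip top measured 103.5 mm against 104 mm expected, and its wall rims 64 mm as expected.
- **Gripper:** it is open and about 0.2 m up, reading under 1 N.
- **Other bins:** they look unmoved by eye; I did not measure them again at the end.

**Disagreements:**
- **Camera offset:** the two cameras differed by 3 to 4 mm in y, so I used their average.
- **Blocked view:** the top camera could not see the bin's lip with the arm above it, so the final lip check comes from the scene camera alone.
- **Tip angle:** the 45° comes from the tool's pose and the picture. I did not measure the bin's own angle.

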